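Make up the dip-test kit and the cell-counting kit

TASK

Make up two kits from the stock standing on the bench. The dip-test kit, in the tray with two round wells, gets the lidded specimen cup in the larger well and the strip bottle in the smaller one; the cell-counting kit, in the tray with one round and one square well, gets the dropper bottle in the round well and the hand tally counter in the square one. Stand everything upright, fully down in its well, and leave the roll of tape and the memory stick where they lie.

Things in the scene. Friction and masses are not known exactly. Their poses are not given: they have to be found in the camera images.
- tray_dip: fixed tray, grey insert with dark well floors, thin rim, 100 x 174 mm, insert top at 10 mm, rim at 12 mm. Two round wells along its y axis, 6 mm deep (floor at 4 mm): 78 mm wide at (x, y) = (0, +39) mm for the cup, 68 mm wide at (0, -44) mm for the strip bottle. Origin: centre of the underside, z up. The trays lie roughly along the bench edge, one ahead and a little left, one to the right; they change places
- tray_count: fixed tray of the same make, 88 x 152 mm, insert top at 10 mm, rim at 12 mm. Two wells along its y axis, 6 mm deep (floor at 4 mm): round, 51 mm wide, at (x, y) = (0, +37.5) mm for the dropper bottle; square, 66 mm, at (0, -30) mm for the tally counter, which fits either way round. Origin: centre of the underside, z up
- cup: specimen cup, off-white, with wide ribbed white screw lid (fixed on), 73 mm tall; lid 62 mm across from 60 to 73 mm height, body up to 60 mm across. Origin: centre of the underside; z up its axis. Grasp round the lid or upper body
- strip_bottle: test strip bottle: white cylinder with a colour chart round it and a black cap, 52 mm across, 114 mm tall (body 0 to 89 mm high, cap 50 mm across above). Origin: centre of the underside; z up its axis
- dropper: small dark-brown dropper bottle with black cap and thin tip, 88 mm tall; body 31 mm across up to 57 mm height (rounded shoulder below that), neck and cap 20 mm across from 57 to 70 mm, tip 13 mm across above. Origin: centre of the underside; z up its axis
- counter: light grey hand tally counter lying flat: drum 43 mm across, 25 mm high, axis at (x, y) = (3, 3) mm; thumb lever out to x = -25 mm (y -3 to 9 mm, 2 to 20 mm high); small 12 mm knob out to y = -25 mm at x = 3, 12 mm high. Overall 50 x 50 x 25 mm. Origin: centre of the underside of that outline, z up. Grasp along its x axis at y = 3 mm (lever to drum) or along y at x = 3 mm
- tape: bystander: pale green roll of label tape lying flat left of the front tray, by the corner of the tall analyser that fills the left rear of the bench (keep the arm clear of it, and of the monitor at the right rear), 58 mm across, 18 mm high. Origin: centre of the underside. Leave it where it is
- stick: bystander: black memory stick lying flat among the stock, 18 x 56 mm (long along y), 8 mm high. Origin: centre of the underside. Leave it where it is
Mind the look-alikes: they are no part of the job. Leave any brown look-alike of the counter alone.

How it is judged:
By the outcome, as a careful person would: the job done as asked, in the order asked, and still so for the second after the job is handed in, with the robot touching nothing.
It also fails if it takes over 96 s, if anything falls off the work surface, if the arm or the gripper's body presses on something with over 40 N, if the wrist force passes 120 N, or if a joint passes its speed limit or range.

ROBOT

A 7-joint arm with a two-finger parallel gripper is mounted at the origin on a cart in front of the work surface, level with it; the furniture and walls round the work are solid. World frame = base frame: x ahead of the robot, y to its left, z up, the work surface at z = 0. Lengths are in m, angles in rad, forces in N, time in s.
With the tool pointing down it reaches from about 0.425 to 0.875 m from the base axis. Payload 8.4 kg.
Tool frame: the origin (TCP) lies between the finger pads; the fingertips stand 19 mm ahead of it and the grasp point (between the pads) is the TCP; z points along the fingers, y is the line along which they close (so a half turn about z gives the same grasp; the last joint's range is limited). The gripper opens to 85 mm and grips with 20 to 120 N. Pads are 22 mm wide; open, the fingers measure 114 mm over their backs; the gripper's body (76 mm by 85 mm) begins 54 mm behind the grasp point. The pads swing forward as they close: fully open they stand 13 mm farther back than shut.
Start: joints at [1.05, 0.333, 0.04, 1.465, -0.013, 1.343, -0.059], TCP at [0.266, -0.593, 0.25] pointing down, gripper open.
Joint ranges: [-2.58, 2.58], [-0.38, 2.09], [-1.3, 1.39], [0.25, 2.4], [-1.5, 4.64], [0.08, 2.09], [-2.65, 2.65]. Speed limits (rad/s): [2.22, 2.22, 2.79, 2.79, 3.14, 3.14, 3.14].

INTERFACE

Orientations are given as a unit quaternion [x, y, z, w].
In Python, from cell import * gives the robot as it stands.
- The arm moves only by the shell command python3 -m handwheel 'ROWS' [FORCE]. ROWS is JSON, a list of rows, each a list of 7 numbers: the gripper command: -1 is shut, 1 is fully open, values between are in proportion, then the shift along the tool's x, y, z in cm, then the turn, a rotation vector about the tool's x, y, z in rad. In form: [[grip, tx, ty, tz, wx, wy, wz], ...]. A call has 1 to 12 rows; each row is the pose to reach, as a shift and turn from the pose commanded when the call began, along the tool's axes at that moment; what a row does not reach only later rows make up. A row lasts 1/12 s, in which the tool goes at most 41.7 mm and 7.16 degrees, less where a joint would pass 70% of its speed; a pose out of reach is approached as far as the arm can. A call with a gripper value outside its range is refused whole. The fingers move at their own pace and stop on an object; FORCE is the grip in N (left out, the last holds). Time passes only in rows, so rows that repeat a pose let the fingers close. It gives the time, the measured TCP pose, the force, the opening and the grip force at its end, in the units of the state.
- get_obs(): the state, without advancing time (a new reading comes with each control period).
- read_camera(name): name is "scene" or "top"; returns the picture (400x640x3 uint8, red, green, blue); there is no depth.
- camera_model(name): a dict with "intrinsics" (3x3 intrinsics, pixels), "R" (3x3) and "t" (3): a world point X has camera coordinates R X + t. Camera axes: x right, y down, z forward; pixel columns grow to the right and rows downward; lengths in m; the calibration is good to about 2 mm. A picture is of the moment at which its call begins. camera_model takes no time and is no camera call.
- finish_job(): hands the job in; it is judged then, once.
The state is a dict: "t": time; "qpos": joint angles; "qd": joint speeds; "joint_torque": joint torques, N m; "tool_pos": TCP position; "orientation": TCP orientation; "wrist_force": force on the tool from outside, world axes, zero at the start; "wrist_torque": the same for the moment, N m; "gripper_width": opening from 0.0 (shut) to 1.0 (fully open); "grasp_force": force on a finger pad.
Only numpy, scipy, OpenCV 4.12 (cv2) and the standard library are available. Lean on these libraries where they do the work, as an engineer would, in place of code of your own. Each camera call takes 0.05 s, during which the arm holds its last target. There are 200 camera calls.

## Working session

There is one attempt and no reset: what is moved stays moved. The work goes in short steps, Python scripts to look and compute and a shell command to move; the robot and the scene stay as the last step left them, time stands still between calls to the robot, and variables do not carry over. Pictures are saved under pics/ and viewed, at most 14 in all, crops included, and the job is handed in when it is done.

```bash
mkdir -p pics; ls
python3 - <<'E'
from cell import *
import cv2
for n in("scene","top"):
    im=read_camera(n); cv2.imwrite(f"pics/{n}0.png",im[:,:,::-1]); m=camera_model(n); print(m)
o=get_obs(); print(o)
E
```

```text
pics
{'intrinsics': array([[406.94071316,   0.        , 315.3505846 ],
       [  0.        , 406.94071316, 186.81511968],
       [  0.        ,   0.        ,   1.        ]]), 'R': array([[-0.67035198, -0.74193718, -0.01254769],
       [-0.53078775,  0.49125466, -0.69060352],
       [ 0.51854854, -0.45628728, -0.7231247 ]]), 't': array([0.34263143, 0.35027496, 0.70446568])}
{'intrinsics': array([[483.8378485 ,   0.        , 327.8966117 ],
       [  0.        , 483.8378485 , 197.62859166],
       [  0.        ,   0.        ,   1.        ]]), 'R': array([[ 0.00810178, -0.99979215,  0.01870899],
       [-0.99330164, -0.01020302, -0.11509891],
       [ 0.11526588, -0.01765116, -0.99317784]]), 't': array([-0.03316731,  0.55959338,  0.95085623])}
{'t': 0.1, 'qpos': array([ 1.04983286,  0.33383488,  0.03985495,  1.4661781 , -0.01338501,
        1.34332465, -0.05848032]), 'qd': array([-3.79928610e-04, -5.01327079e-04,  7.39174058e-04, -3.31965384e-03,
        2.13458870e-05, -4.64238650e-04, -1.00245779e-03]), 'joint_torque': array([ 3.82131926e-03, -6.60010958e+01,  1.36937242e+00, -4.06475186e+01,
        1.67689071e-02,  8.91652628e-03, -2.51323962e-05]), 'tool_pos': array([ 0.26591433, -0.59268934,  0.24951573]), 'orientation': array([ 9.77843857e-01,  2.09334289e-01, -2.06676526e-04, -7.10240344e-04]), 'wrist_force': array([0.10365175, 0.84150713, 0.44395829]), 'wrist_torque': array([ 0.04200998, -0.03413675,  0.05424318]), 'grasp_force': 0.0, 'gripper_width': 0.996641672282057}
```

View pics/scene0.png

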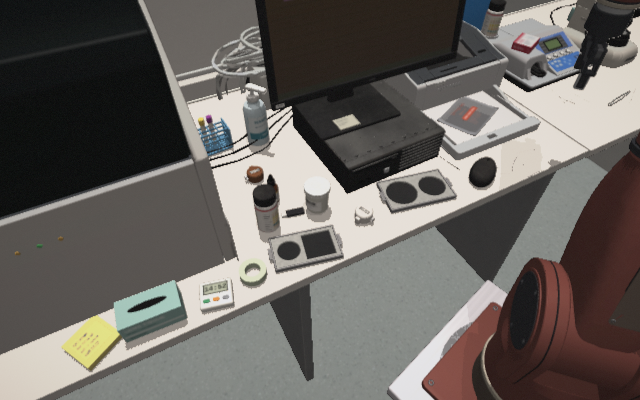

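View pics/top0.png

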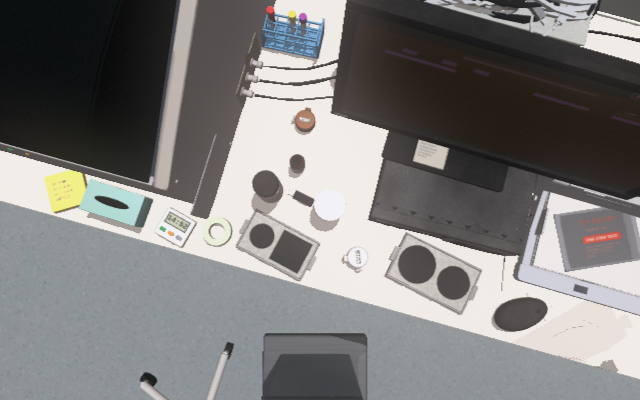

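The scene view shows the count tray near (305,247) and the dip tray near (416,190). In the top view the positions are: strip bottle (267,184), dropper (297,163), cup (329,206), grey counter (356,258), stick (303,199), brown look-alike (305,120), count tray (278,244), dip tray (433,272).

```bash
cat > h.py <<'E'
from cell import *
import cv2, numpy as np
from scipy.spatial.transform import Rotation as Rn
def ray(n,uv,z):
    m=camera_model(n); K=m["intrinsics"];R=m["R"];t=m["t"]
    c=-R.T@t; d=R.T@np.linalg.inv(K)@np.array([uv[0],uv[1],1.])
    return c+d*(z-c[2])/d[2]
def proj(n,X):
    m=camera_model(n); p=m["intrinsics"]@(m["R"]@np.array(X)+m["t"]); return p[:2]/p[2]
def blobs(im,mask,roi,amin=30):
    x0,y0,x1,y1=roi; k=np.zeros(mask.shape,np.uint8); k[y0:y1,x0:x1]=mask[y0:y1,x0:x1]
    cs,_=cv2.findContours(k,cv2.RETR_EXTERNAL,cv2.CHAIN_APPROX_NONE)
    return [c for c in cs if cv2.contourArea(c)>amin]
def delta(pos,yaw=None):
    "shift in tool axes (cm) from the current pose to world pos; wz to bring tool y axis to world yaw"
    o=get_obs(); R=Rn.from_quat(o["orientation"]).as_matrix()
    d=R.T@(np.array(pos)-o["tool_pos"])*100
    r=None
    if yaw is not None:
        cur=np.arctan2(R[1,1],R[0,1]); r=-((yaw-cur+np.pi/2)%np.pi-np.pi/2)
    return d.round(2), r
E
python3 - <<'E'
from h import *
im=cv2.imread("pics/top0.png"); g=im.max(2)
print("cam",-camera_model("top")["R"].T@camera_model("top")["t"],-camera_model("scene")["R"].T@camera_model("scene")["t"])
dark=(g<75).astype(np.uint8)
for c in blobs(im,dark,(200,140,500,320)):
    (x,y),(w,h),a=cv2.minAreaRect(c); e=cv2.fitEllipse(c)
    print("dark",round(x),round(y),round(w,1),round(h,1),round(a),np.round(e[0],1),"z4",ray("top",(e[0]),.004).round(4)[:2])
big=cv2.resize(im[105:325,190:490],None,fx=2.66,fy=2.66,interpolation=cv2.INTER_CUBIC); cv2.imwrite("pics/crop0.png",big[:600])
E
```

```text
cam [ 0.44651246 -0.01066715  1.00939845] [0.05030566 0.40357553 0.75561688]
dark 457 241 86.4 6.0 15 [462.7 242.3] z4 [ 0.4725 -0.3098]
dark 441 177 74.0 116.0 90 [456.5 167.9] z4 [ 0.6294 -0.3004]
```

View pics/crop0.png

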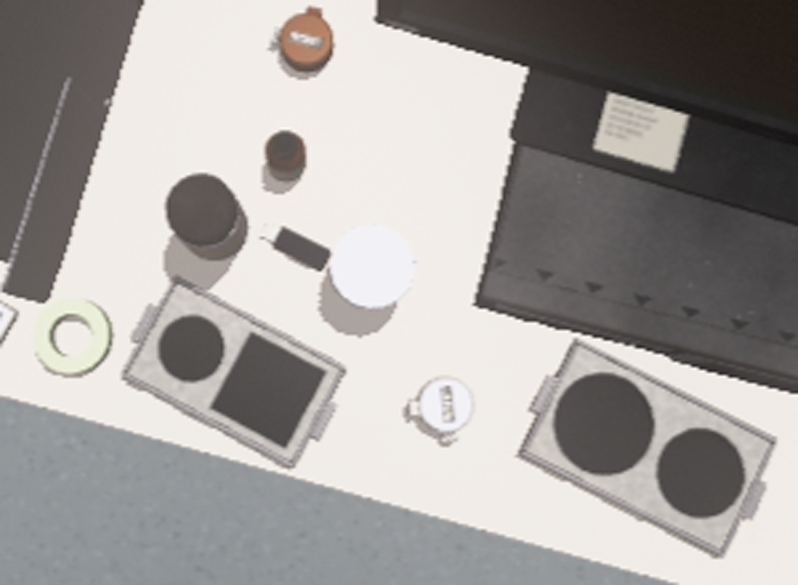

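The enlarged crop shows the stock standing clear. The grey counter's lever points image-left and its knob image-down. The dip tray's large well is the left one, and the count tray's round well is the left one.

Run:
```python
from h import *
im=cv2.imread("pics/top0.png"); g=im.max(2).astype(int)
pts={'roundC':(262,236),'sq':(291,251),'cupW':(417,264),'stripW':(453,283),'stripcap':(267,184),'dropcap':(297,162)}
print({k:int(g[v[1],v[0]]) for k,v in pts.items()})
z={'roundC':.004,'sq':.004,'cupW':.004,'stripW':.004,'stripcap':.114,'dropcap':.088}
dark=(g<100).astype(np.uint8)
P={}
for c in blobs(im,dark,(210,140,490,320)):
    e=cv2.fitEllipse(c)
    for k,v in pts.items():
        if cv2.pointPolygonTest(c,v,False)>=0:
            mr=cv2.minAreaRect(c); ctr=mr[0] if k=='sq' else e[0]
            P[k]=ray("top",ctr,z[k]); print(k,np.round(ctr,1),np.round(e[1],1),P[k].round(4)[:2])
for a,b in(('roundC','sq'),('cupW','stripW')):
    if a in P and b in P:
        d=P[a]-P[b]; print(a,"dist",np.linalg.norm(d).round(4),"tray yaw y axis dir",np.degrees(np.arctan2(d[1],d[0])).round(1))
# white lid, counter top
s=im.min(2).astype(int); b=im.astype(int)[:,:,0]-im.astype(int)[:,:,2]
for k,r,zz in(("lid",(308,183,352,228),.073),("drum",(335,240,375,275),.025)):
    m=(b>0).astype(np.uint8)*(s>150).astype(np.uint8)
    for c in blobs(im,cv2.morphologyEx(m,cv2.MORPH_OPEN,np.ones((3,3),np.uint8)),r,60):
        (x,y),rad=cv2.minEnclosingCircle(c); e=cv2.fitEllipse(c); print(k,np.round(e[0],1),np.round(e[1],1),rad,ray("top",e[0],zz).round(4)[:2])
print("drum by eye",ray("top",(190+445/2.66,105+404/2.66),.025));
```

```text
{'roundC': 83, 'sq': 83, 'cupW': 78, 'stripW': 78, 'stripcap': 93, 'dropcap': 94}
stripW [453.  282.5] [30.7 32. ] [ 0.3899 -0.2878]
cupW [416.6 264. ] [35.7 36.7] [ 0.427 -0.213]
sq [290.4 251.3] [35.7 36.4] [0.451 0.048]
roundC [261.5 235.7] [22.8 23.2] [0.4826 0.1081]
stripcap [265.5 184. ] [24.7 25.7] [0.5749 0.09  ]
dropcap [296.5 159.8] [9.2 9.6] [0.6264 0.0343]
roundC dist 0.0679 tray yaw y axis dir 62.3
cupW dist 0.0835 tray yaw y axis dir 63.6
lid [329.6 204.8] [30.  30.3] 15.700127601623535 [ 0.5413 -0.0307]
drum [357.1 256.8] [16.9 18. ] 9.531886100769043 [ 0.4409 -0.0882]
drum by eye [ 0.44075728 -0.08859158  0.025     ]
```

```bash
cat >> h.py <<'E'
def tri(a,b):
    A=[];c=[]
    for n,uv in(("top",a),("scene",b)):
        m=camera_model(n); o=-m["R"].T@m["t"]; d=m["R"].T@np.linalg.inv(m["intrinsics"])@np.array([*uv,1.]); d/=np.linalg.norm(d)
        M=np.eye(3)-np.outer(d,d); A.append(M); c.append(M@o)
    return np.linalg.solve(sum(A),sum(c))
E
python3 - <<'E'
from h import *
print("monitor low-left",tri((333,113),(275,108)).round(3),"PC corner",tri((370,218),(348,183)).round(3))
print("dropper",ray("top",(296.5,159.8),.07).round(3),"stripcap scene",ray("scene",(265,192),.114).round(3),"lid scene",ray("scene",(317,184),.073).round(3))
print(delta((.541,-.031,.2),np.radians(-26.5)))
E
```

```text
monitor low-left [ 0.681 -0.033  0.217] PC corner [ 0.518 -0.113  0.042]
dropper [0.63  0.035 0.07 ] stripcap scene [0.573 0.089 0.114] lid scene [ 0.544 -0.036  0.073]
(array([ 48.09, -39.98,   5.01]), np.float64(-0.686495806428074))
```

```bash
python3 -m handwheel '[[1,48.1,-40,5,0,0,-0.69],[1,48.1,-40,5,0,0,-0.69],[1,48.1,-40,5,0,0,-0.69],[1,48.1,-40,5,0,0,-0.69],[1,48.1,-40,5,0,0,-0.69],[1,48.1,-40,5,0,0,-0.69],[1,48.1,-40,5,0,0,-0.69],[1,48.1,-40,5,0,0,-0.69],[1,48.1,-40,5,0,0,-0.69],[1,48.1,-40,5,0,0,-0.69],[1,48.1,-40,5,0,0,-0.69],[1,48.1,-40,5,0,0,-0.69]]' 40; python3 -c "
from h import *
print(get_obs()['tool_pos'],delta((.542,-.033,.14),np.radians(-26.5)))"
```

```text
t: 1.1
tool_pos: [0.4855, -0.1434, 0.2103]
orientation: [0.85, 0.528, -0.0, 0.0]
wrist_force: [0.5, -0.1, -0.4]
gripper_width: 0.999
grasp_force: 0.0
[ 0.48552036 -0.1434375   0.21030539] (array([12.4 ,  0.17,  7.03]), np.float64(0.003231565269202985))
```

```bash
python3 -m handwheel '[[1,12.4,0.2,6,0,0,0],[1,12.4,0.2,6,0,0,0],[1,12.4,0.2,6,0,0,0],[1,12.4,0.2,6,0,0,0],[1,12.4,0.2,6,0,0,0],[1,12.4,0.2,6,0,0,0],[1,12.4,0.2,6,0,0,0]]' ; python3 -c "
from h import *
cv2.imwrite('pics/s1.png',cv2.resize(read_camera('scene')[100:300,180:480,::-1],None,fx=2.6,fy=2.6))
print(get_obs()['tool_pos'],delta((.542,-.033,.057)))"
```

```text
t: 1.68
tool_pos: [0.5418, -0.0364, 0.1507]
orientation: [0.85, 0.527, -0.0, 0.0]
wrist_force: [-0.0, 0.2, -0.3]
gripper_width: 1.002
grasp_force: 0.0
[ 0.54185718 -0.03673168  0.15091593] (array([ 0.35, -0.16,  9.39]), None)
```

View pics/s1.png

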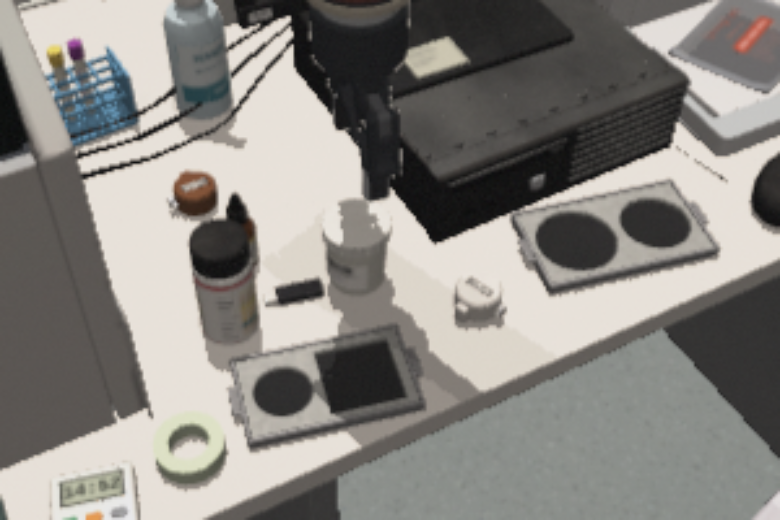

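The view shows the open fingers above the cup lid (355,220), clear of the PC case. I'll descend and grip.

```bash
python3 -m handwheel '[[1,0.3,-0.1,3,0,0,0],[1,0.3,-0.1,6,0,0,0],[1,0.3,-0.1,8,0,0,0],[1,0.3,-0.1,9.1,0,0,0],[1,0.3,-0.1,9.1,0,0,0],[-1,0.3,-0.1,9.1,0,0,0],[-1,0.3,-0.1,9.1,0,0,0],[-1,0.3,-0.1,9.1,0,0,0],[-1,0.3,-0.1,9.1,0,0,0],[-1,0.3,-0.1,9.1,0,0,0]]' 40; python3 -m handwheel '[[-1,0,0,0,0,0,0],[-1,0,0,0,0,0,0],[-1,0,0,-3,0,0,0],[-1,0,0,-7,0,0,0],[-1,0,0,-10,0,0,0],[-1,0,0,-10,0,0,0]]'; python3 -c "
from h import *
print(delta((.427,-.213,.16),np.radians(-26.5)))"
```

```text
t: 2.57
tool_pos: [0.5437, -0.0321, 0.0614]
orientation: [0.849, 0.528, 0.001, 0.001]
wrist_force: [-0.9, 0.5, 8.2]
gripper_width: 0.716
grasp_force: 42.9
t: 3.07
tool_pos: [0.5461, -0.0317, 0.1669]
orientation: [0.849, 0.528, 0.004, 0.003]
wrist_force: [1.0, 0.5, -1.1]
gripper_width: 0.718
grasp_force: 44.2
(array([-21.53,  -2.66,   0.59]), np.float64(0.003631910476360911))
```

```bash
python3 -m handwheel '[[-1,-21.5,-2.7,0,0,0,0],[-1,-21.5,-2.7,0,0,0,0],[-1,-21.5,-2.7,0,0,0,0],[-1,-21.5,-2.7,0,0,0,0],[-1,-21.5,-2.7,0,0,0,0],[-1,-21.5,-2.7,0,0,0,0],[-1,-21.5,-2.7,0,0,0,0],[-1,-21.5,-2.7,0,0,0,0],[-1,-21.5,-2.7,0,0,0,0]]'; python3 -c "
from h import *
print(delta((.427,-.213,.066),np.radians(-26.5)))"
```

```text
t: 3.82
tool_pos: [0.4238, -0.2118, 0.1599]
orientation: [0.849, 0.528, 0.0, 0.0]
wrist_force: [0.4, -0.2, 0.4]
gripper_width: 0.717
grasp_force: 44.1
(array([0.03, 0.33, 9.39]), np.float64(0.004773832659065835))
```

```bash
python3 -m handwheel '[[-1,0,0.3,3,0,0,0],[-1,0,0.3,6,0,0,0],[-1,0,0.3,8,0,0,0],[-1,0,0.3,8.8,0,0,0],[-1,0,0.3,9.3,0,0,0],[-1,0,0.3,9.5,0,0,0],[-1,0,0.3,9.5,0,0,0]]'; python3 -c "
from h import *
cv2.imwrite('pics/s2.png',cv2.resize(read_camera('scene')[100:250,330:480,::-1],None,fx=3.5,fy=3.5))"
```

```text
t: 4.4
tool_pos: [0.4264, -0.2133, 0.0657]
orientation: [0.849, 0.528, 0.0, -0.0]
wrist_force: [0.3, -0.1, -0.5]
gripper_width: 0.718
grasp_force: 44.1
```

View pics/s2.png

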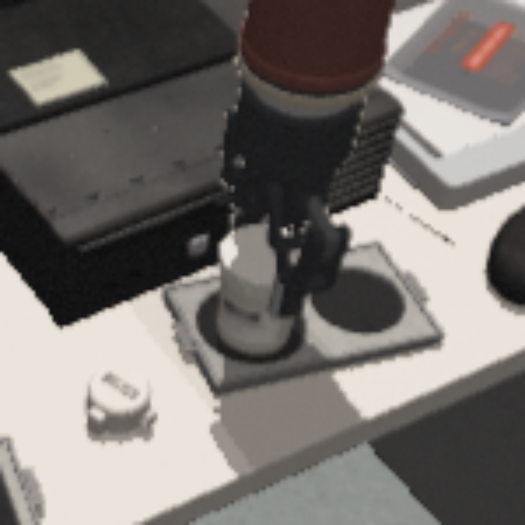

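The cup stands in the large well at (258,325), centred. I'll lower it until it touches, then release and lift.

```bash
python3 -m handwheel '[[-1,0,0,0.1,0,0,0],[-1,0,0,0.2,0,0,0],[-1,0,0,0.2,0,0,0]]'; python3 -m handwheel '[[1,0,0,0,0,0,0],[1,0,0,0,0,0,0],[1,0,0,0,0,0,0],[1,0,0,0,0,0,0],[1,0,0,0,0,0,0],[1,0,0,-3,0,0,0],[1,0,0,-7,0,0,0],[1,0,0,-11,0,0,0],[1,0,0,-12,0,0,0],[1,0,0,-12,0,0,0]]'; python3 -c "
from h import *
print(delta((.574,.09,.19),np.radians(10)))"
```

```text
t: 4.7
tool_pos: [0.427, -0.214, 0.0652]
orientation: [0.849, 0.528, 0.0, 0.001]
wrist_force: [-9.6, 5.3, 25.1]
gripper_width: 0.714
grasp_force: 46.3
t: 5.53
tool_pos: [0.4277, -0.2149, 0.1862]
orientation: [0.849, 0.528, 0.002, 0.003]
wrist_force: [0.3, 0.1, -0.1]
gripper_width: 0.998
grasp_force: 0.0
(array([33.82, -0.39, -0.39]), np.float64(-0.6336359561692149))
```

```bash
python3 -m handwheel '[[1,33.8,-0.4,-0.4,0,0,-0.634],[1,33.8,-0.4,-0.4,0,0,-0.634],[1,33.8,-0.4,-0.4,0,0,-0.634],[1,33.8,-0.4,-0.4,0,0,-0.634],[1,33.8,-0.4,-0.4,0,0,-0.634],[1,33.8,-0.4,-0.4,0,0,-0.634],[1,33.8,-0.4,-0.4,0,0,-0.634],[1,33.8,-0.4,-0.4,0,0,-0.634],[1,33.8,-0.4,-0.4,0,0,-0.634],[1,33.8,-0.4,-0.4,0,0,-0.634],[1,33.8,-0.4,-0.4,0,0,-0.634],[1,33.8,-0.4,-0.4,0,0,-0.634]]'; python3 -c "
from h import *
im=np.hstack([cv2.resize(read_camera('scene')[100:280,200:330,::-1],None,fx=3,fy=3),cv2.resize(read_camera('top')[120:300,220:350,::-1],None,fx=3,fy=3)])
cv2.imwrite('pics/s3.png',im)
print(delta((.574,.09,.08),np.radians(10)))"
```

```text
t: 6.53
tool_pos: [0.5713, 0.0892, 0.1856]
orientation: [0.643, 0.766, -0.001, -0.0]
wrist_force: [-0.7, -0.4, -0.3]
gripper_width: 0.999
grasp_force: 0.0
(array([ 0.07,  0.26, 10.62]), np.float64(-0.0018650482860893547))
```

View pics/s3.png

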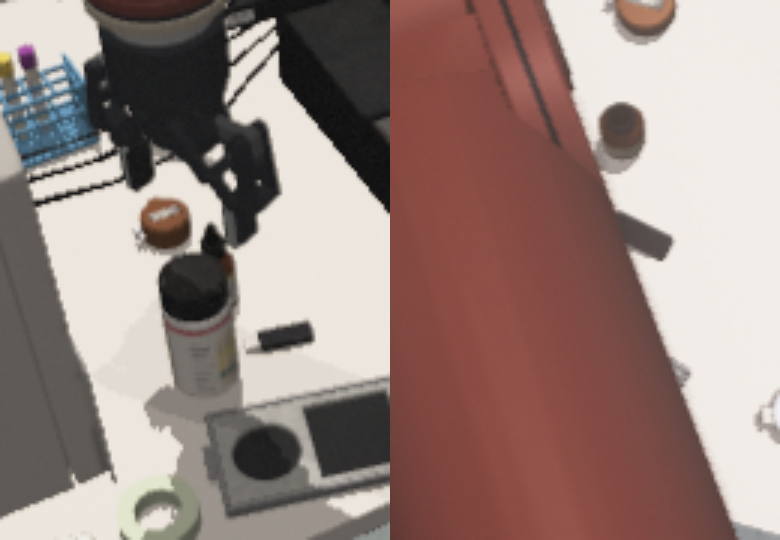

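The fingers straddle the bottle's cap (195,285) and the dropper behind it is clear. I'll descend and grip.

```bash
python3 -m handwheel '[[1,0,0.2,3,0,0,0],[1,0,0.2,6,0,0,0],[1,0,0.2,9,0,0,0],[1,0,0.2,10.3,0,0,0],[1,0,0.2,10.3,0,0,0],[-1,0,0.2,10.3,0,0,0],[-1,0,0.2,10.3,0,0,0],[-1,0,0.2,10.3,0,0,0],[-1,0,0.2,10.3,0,0,0],[-1,0,0.2,10.3,0,0,0],[-1,0,0.2,10.3,0,0,0],[-1,0,0.2,10.3,0,0,0]]' 40; python3 -m handwheel '[[-1,0,0,0,0,0,0],[-1,0,0,-3,0,0,0],[-1,0,0,-7,0,0,0],[-1,0,0,-11,0,0,0],[-1,0,0,-13,0,0,0],[-1,0,0,-13,0,0,0]]'; python3 -c "
from h import *
print(delta((.390,-.288,.21),np.radians(-26.5)),delta((.47,-.06,.21)))"
```

```text
t: 7.63
tool_pos: [0.5753, 0.0913, 0.0858]
orientation: [0.643, 0.766, 0.001, 0.001]
wrist_force: [0.2, -1.1, 5.1]
gripper_width: 0.591
grasp_force: 40.5
t: 8.13
tool_pos: [0.5765, 0.0921, 0.2205]
orientation: [0.643, 0.766, 0.004, 0.004]
wrist_force: [-0.5, 1.0, -1.7]
gripper_width: 0.591
grasp_force: 41.9
(array([-34.18, -25.  ,   0.83]), np.float64(0.6375687068500765)) (array([-13.12, -13.15,   0.93]), None)
```

```bash
python3 -m handwheel '[[-1,-34.2,-25,0.5,0,0,0.638],[-1,-34.2,-25,0.5,0,0,0.638],[-1,-34.2,-25,0.5,0,0,0.638],[-1,-34.2,-25,0.5,0,0,0.638],[-1,-34.2,-25,0.5,0,0,0.638],[-1,-34.2,-25,0.5,0,0,0.638],[-1,-34.2,-25,0.5,0,0,0.638],[-1,-34.2,-25,0.5,0,0,0.638],[-1,-34.2,-25,0.5,0,0,0.638],[-1,-34.2,-25,0.5,0,0,0.638],[-1,-34.2,-25,0.5,0,0,0.638],[-1,-34.2,-25,0.5,0,0,0.638]]'; python3 -c "
from h import *
print(delta((.39,-.288,.09),np.radians(-26.5)))"
```

```text
t: 9.13
tool_pos: [0.3851, -0.2923, 0.2087]
orientation: [0.852, 0.523, -0.0, 0.0]
wrist_force: [-0.1, 0.5, -1.0]
gripper_width: 0.585
grasp_force: 41.9
(array([ 0.62,  0.23, 11.87]), np.float64(-0.006546792670641066))
```

```bash
python3 -m handwheel '[[-1,0.3,0.1,3,0,0,0],[-1,0.3,0.1,6,0,0,0],[-1,0.3,0.1,9,0,0,0],[-1,0.3,0.1,9.5,0,0,0],[-1,0.3,0.1,9.5,0,0,0],[-1,0.3,0.1,9.5,0,0,0]]'; python3 -c "
from h import *
im=np.hstack([cv2.resize(read_camera('scene')[100:250,360:490,::-1],None,fx=3,fy=3),cv2.resize(read_camera('top')[200:350,370:500,::-1],None,fx=3,fy=3)])
cv2.imwrite('pics/s4.png',im)
print(delta((.390,-.288,.09),np.radians(-26.5)))"
```

```text
t: 9.63
tool_pos: [0.3903, -0.2867, 0.1147]
orientation: [0.85, 0.526, 0.0, 0.0]
wrist_force: [0.6, -0.2, -0.1]
gripper_width: 0.586
grasp_force: 41.9
(array([-0.08, -0.05,  2.55]), np.float64(-0.00021155483078239))
```

View pics/s4.png

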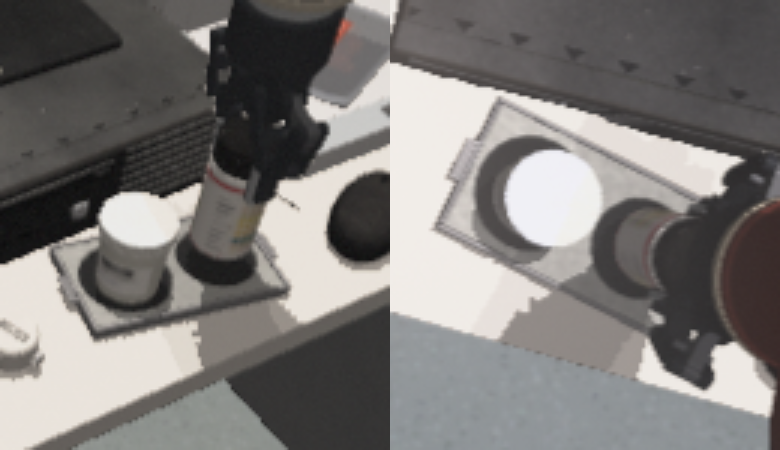

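The cup is down in its well at (130,280), and the bottle hangs over the small well at (218,255). I'll lower and release it.

```bash
python3 -m handwheel '[[-1,-0.1,0,1.2,0,0,0],[-1,-0.1,0,2.2,0,0,0],[-1,-0.1,0,2.6,0,0,0],[-1,-0.1,0,2.7,0,0,0],[-1,-0.1,0,2.7,0,0,0]]';  python3 -c "
from h import *
print(get_obs()['tool_pos'],get_obs()['wrist_force'])"
```

```text
t: 10.15
tool_pos: [0.3909, -0.2889, 0.0888]
orientation: [0.85, 0.526, 0.001, 0.002]
wrist_force: [0.9, 0.5, 12.2]
gripper_width: 0.589
grasp_force: 39.3
[ 0.39087035 -0.28886327  0.08875841] [ 0.86180588  0.51001315 12.21638263]
```

```bash
python3 -m handwheel '[[1,0,0,0,0,0,0],[1,0,0,0,0,0,0],[1,0,0,0,0,0,0],[1,0,0,0,0,0,0],[1,0,0,0,0,0,0],[1,0,0,-3,0,0,0],[1,0,0,-7,0,0,0],[1,0,0,-11,0,0,0],[1,0,0,-13,0,0,0],[1,0,0,-13,0,0,0]]'; python3 -c "
from h import *
print(ray('top',(305,120),.025),ray('top',(303,199),.008))
print(delta((.629,.035,.2),np.radians(60)))"
```

```text
t: 10.98
tool_pos: [0.391, -0.2892, 0.2217]
orientation: [0.85, 0.526, 0.001, 0.004]
wrist_force: [0.6, 0.6, -0.3]
gripper_width: 0.999
grasp_force: 0.0
[0.723238   0.02091415 0.025     ] [0.55932689 0.02333395 0.008     ]
(array([39.64,  6.8 ,  2.17]), np.float64(-1.510285924869585))
```

```bash
python3 -c "
from h import *
print(delta((.5,.035,.2),np.radians(60)))"; python3 -m handwheel '[[1,33.9,4.8,1,0,0,-1.51],[1,33.9,4.8,1,0,0,-1.51],[1,33.9,4.8,1,0,0,-1.51],[1,33.9,4.8,1,0,0,-1.51],[1,33.9,4.8,1,0,0,-1.51],[1,33.9,4.8,1,0,0,-1.51],[1,33.9,4.8,1,0,0,-1.51],[1,33.9,4.8,1,0,0,-1.51],[1,33.9,4.8,1,0,0,-1.51],[1,33.9,4.8,1,0,0,-1.51],[1,33.9,4.8,1,0,0,-1.51],[1,33.9,4.8,1,0,0,-1.51]]'; python3 -c "
from h import *
print(delta((.629,.035,.15),np.radians(60)))"
```

```text
(array([33.88, -4.74,  2.09]), np.float64(-1.510285924869585))
t: 11.98
tool_pos: [0.5831, -0.0055, 0.2055]
orientation: [0.26, 0.966, 0.0, -0.001]
wrist_force: [-0.4, 0.1, -0.7]
gripper_width: 1.002
grasp_force: 0.0
(array([-1.94,  5.81,  5.54]), np.float64(-0.003068874391132015))
```

```bash
python3 -m handwheel '[[1,-1.9,5.8,2.5,0,0,0],[1,-1.9,5.8,5.3,0,0,0],[1,-1.9,5.8,5.3,0,0,0],[1,-1.9,5.8,5.3,0,0,0],[1,-1.9,5.8,5.3,0,0,0]]'; python3 -c "
from h import *
im=np.hstack([cv2.resize(read_camera('scene')[80:230,200:330,::-1],None,fx=3,fy=3),cv2.resize(read_camera('top')[80:230,240:370,::-1],None,fx=3,fy=3)])
cv2.imwrite('pics/s5.png',im)
print(delta((.629,.035,.044),np.radians(60)))"
```

```text
t: 12.4
tool_pos: [0.6287, 0.034, 0.1532]
orientation: [0.264, 0.965, -0.0, -0.001]
wrist_force: [0.6, 0.5, 0.6]
gripper_width: 1.0
grasp_force: 0.0
(array([ 0.14,  0.12, 11.08]), np.float64(-0.01122178901024129))
```

View pics/s5.png

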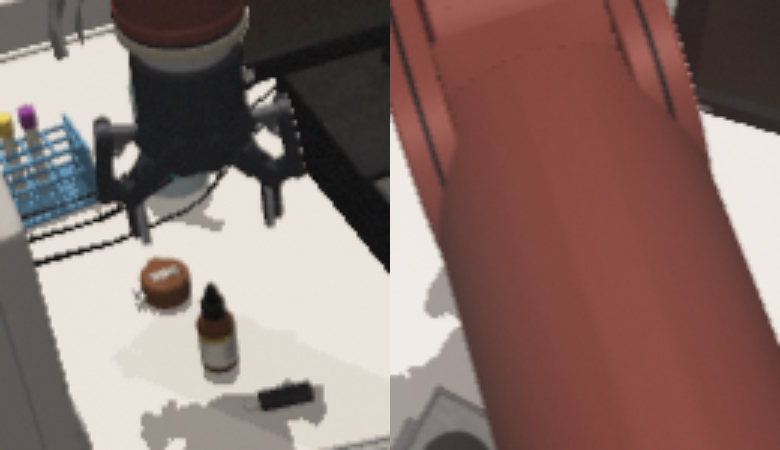

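```bash
python3 -c "
from h import *
print(ray('scene',(270,176.7),.088),ray('scene',(273,202.5),0))"
```

```text
[0.62495461 0.037991   0.088     ] [0.62360728 0.03998192 0.        ]
```

```bash
python3 -m handwheel '[[1,0.3,0.2,3,0,0,0],[1,0.3,0.2,6,0,0,0],[1,0.3,0.2,8.5,0,0,0],[1,0.3,0.2,10,0,0,0],[1,0.3,0.2,10.9,0,0,0],[1,0.3,0.2,10.9,0,0,0]]' 35; python3 -m handwheel '[[-1,0,0,0,0,0,0],[-1,0,0,0,0,0,0],[-1,0,0,0,0,0,0],[-1,0,0,0,0,0,0],[-1,0,0,0,0,0,0],[-1,0,0,0,0,0,0],[-1,0,0,0,0,0,0],[-1,0,0,0,0,0,0],[-1,0,0,0,0,0,0],[-1,0,0,0,0,0,0]]' 35
```

```text
t: 13.0
tool_pos: [0.6271, 0.0368, 0.0438]
orientation: [0.264, 0.964, -0.0, -0.001]
wrist_force: [0.0, -0.5, -0.3]
gripper_width: 1.003
grasp_force: 0.0
t: 13.83
tool_pos: [0.6283, 0.0376, 0.0456]
orientation: [0.264, 0.965, 0.0, 0.001]
wrist_force: [-2.0, 0.1, 6.9]
gripper_width: 0.344
grasp_force: 34.4
```

```bash
python3 -m handwheel '[[-1,0,0,-3,0,0,0],[-1,0,0,-7,0,0,0],[-1,0,0,-10,0,0,0],[-1,0,0,-10,0,0,0]]'; python3 -c "
from h import *
print(delta((.4826,.108,.12)))"
```

```text
t: 14.17
tool_pos: [0.6309, 0.0384, 0.1517]
orientation: [0.264, 0.965, 0.002, 0.005]
wrist_force: [0.9, -0.3, -0.1]
gripper_width: 0.341
grasp_force: 35.0
(array([16.33, -1.57,  3.03]), None)
```

```bash
python3 -m handwheel '[[-1,16.3,-1.6,2.5,0,0,0],[-1,16.3,-1.6,2.5,0,0,0],[-1,16.3,-1.6,2.5,0,0,0],[-1,16.3,-1.6,2.5,0,0,0],[-1,16.3,-1.6,2.5,0,0,0],[-1,16.3,-1.6,2.5,0,0,0],[-1,16.3,-1.6,2.5,0,0,0]]'; python3 -c "
from h import *
im=np.hstack([cv2.resize(read_camera('scene')[150:300,220:350,::-1],None,fx=3,fy=3),cv2.resize(read_camera('top')[180:330,200:330,::-1],None,fx=3,fy=3)])
cv2.imwrite('pics/s6.png',im)
print(get_obs()['tool_pos'],delta((.4826,.108,.0495)))"
```

```text
t: 14.75
tool_pos: [0.4799, 0.1063, 0.12]
orientation: [0.264, 0.965, 0.0, 0.001]
wrist_force: [1.3, 0.6, -0.1]
gripper_width: 0.348
grasp_force: 34.9
[0.48052787 0.10612735 0.11992197] (array([-0.08,  0.26,  7.04]), None)
```

View pics/s6.png

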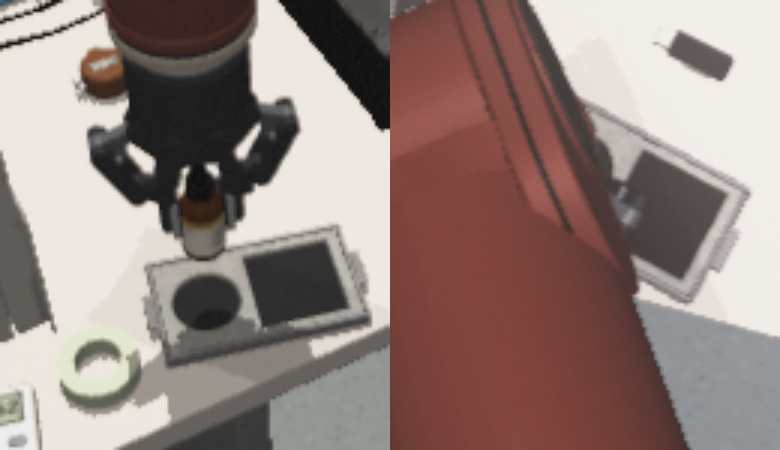

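The dropper hangs upright at (205,225), with the round well at (207,300) below it. I'll lower it.

```bash
python3 -m handwheel '[[-1,-0.1,0.2,2.5,0,0,0],[-1,-0.1,0.2,5,0,0,0],[-1,-0.1,0.2,6.3,0,0,0],[-1,-0.1,0.2,6.8,0,0,0],[-1,-0.1,0.2,7.1,0,0,0],[-1,-0.1,0.2,7.2,0,0,0],[-1,-0.1,0.2,7.2,0,0,0]]'
```

```text
t: 15.43
tool_pos: [0.4815, 0.1078, 0.0491]
orientation: [0.264, 0.965, -0.0, -0.0]
wrist_force: [-7.6, -1.8, 16.1]
gripper_width: 0.347
grasp_force: 36.4
```

```bash
python3 -c "
from h import *
cv2.imwrite('pics/s7.png',cv2.resize(read_camera('scene')[180:300,220:350,::-1],None,fx=4,fy=4))"
```

```text
(no output)
```

View pics/s7.png

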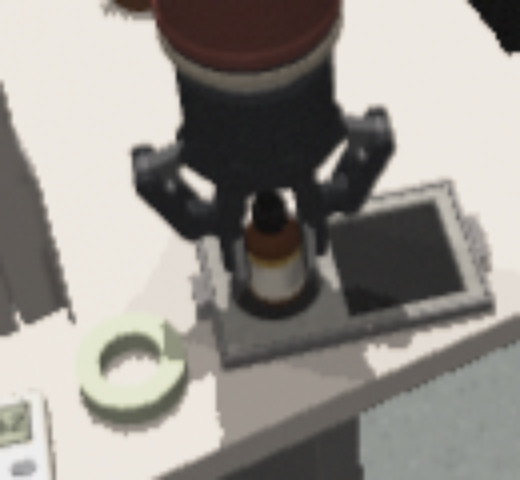

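The dropper sits in the round well at (275,285), so I'll release it and go on to the counter.

```bash
python3 -m handwheel '[[0.3,0,0,0,0,0,0],[0.3,0,0,0,0,0,0],[0.3,0,0,0,0,0,0],[0.3,0,0,0,0,0,0],[0.3,0,0,-2,0,0,0],[0.3,0,0,-5,0,0,0],[0.3,0,0,-9,0,0,0],[0.3,0,0,-11,0,0,0],[0.3,0,0,-11,0,0,0]]'; python3 -c "
from h import *
print(delta((.441,-.0855,.12),np.radians(97)))"
```

```text
t: 16.23
tool_pos: [0.4836, 0.1087, 0.1623]
orientation: [0.264, 0.965, 0.001, 0.003]
wrist_force: [1.0, -0.3, -0.6]
gripper_width: 0.649
grasp_force: 0.0
(array([ -6.19, -18.91,   4.19]), np.float64(-0.6559109060052455))
```

```bash
python3 -m handwheel '[[1,-6.2,-18.9,3.5,0,0,-0.656],[1,-6.2,-18.9,3.5,0,0,-0.656],[1,-6.2,-18.9,3.5,0,0,-0.656],[1,-6.2,-18.9,3.5,0,0,-0.656],[1,-6.2,-18.9,3.5,0,0,-0.656],[1,-6.2,-18.9,3.5,0,0,-0.656],[1,-6.2,-18.9,3.5,0,0,-0.656],[1,-6.2,-18.9,3.5,0,0,-0.656]]'; python3 -c "
from h import *
im=np.hstack([cv2.resize(read_camera('scene')[140:290,300:430,::-1],None,fx=3,fy=3),cv2.resize(read_camera('top')[180:330,240:370,::-1],None,fx=3,fy=3)])
cv2.imwrite('pics/s8.png',im)
print(delta((.441,-.0855,.028),np.radians(97)))"
```

```text
t: 16.9
tool_pos: [0.4375, -0.0878, 0.1219]
orientation: [-0.059, 0.998, 0.0, -0.001]
wrist_force: [0.2, 1.0, 1.0]
gripper_width: 1.003
grasp_force: 0.0
(array([-0.25, -0.03,  9.45]), np.float64(-0.001695908874145946))
```

View pics/s8.png

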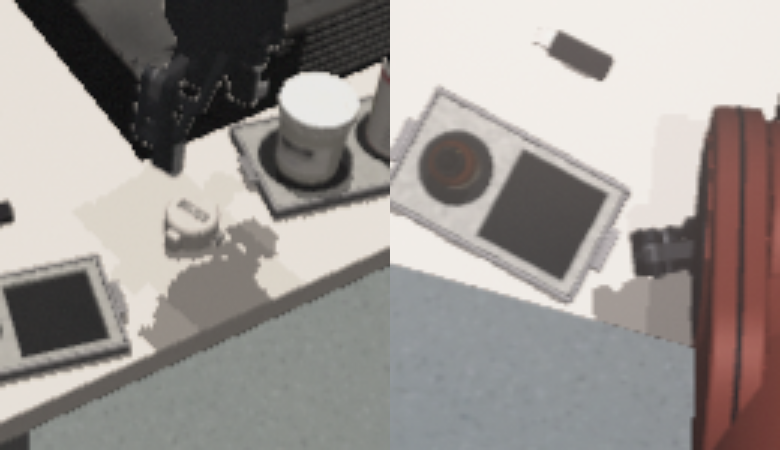

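```bash
python3 -m handwheel '[[1,-0.1,0,3,0,0,0],[1,-0.1,0,6,0,0,0],[1,-0.1,0,8.5,0,0,0],[1,-0.1,0,9.7,0,0,0],[1,-0.1,0,9.7,0,0,0],[1,-0.1,0,9.7,0,0,0]]' 35; python3 -m handwheel '[[-1,0,0,0,0,0,0],[-1,0,0,0,0,0,0],[-1,0,0,0,0,0,0],[-1,0,0,0,0,0,0],[-1,0,0,0,0,0,0],[-1,0,0,0,0,0,0],[-1,0,0,0,0,0,0],[-1,0,0,0,0,0,0]]' 35;  python3 -c "
from h import *
cv2.imwrite('pics/s9.png',cv2.resize(read_camera('scene')[150:260,310:420,::-1],None,fx=4.5,fy=4.5))"
```

```text
t: 17.5
tool_pos: [0.4394, -0.0848, 0.0255]
orientation: [-0.062, 0.998, 0.001, -0.0]
wrist_force: [-0.1, 0.2, 0.3]
gripper_width: 1.0
grasp_force: 0.0
t: 18.17
tool_pos: [0.4401, -0.0863, 0.0268]
orientation: [-0.061, 0.998, -0.0, 0.001]
wrist_force: [-1.6, 0.3, 9.0]
gripper_width: 0.567
grasp_force: 34.7
```

View pics/s9.png

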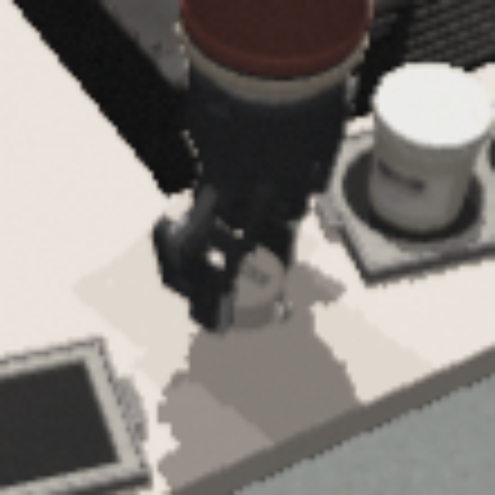

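The counter is gripped between lever and drum at (260,285), with an opening of 48 mm. I'll lift and carry it over.

```bash
python3 -m handwheel '[[-1,0,0,-2,0,0,0],[-1,0,0,-5,0,0,0],[-1,0,0,-9,0,0,0],[-1,0,0,-9,0,0,0],[-1,0,0,-9,0,0,0]]'; python3 -c "
from h import *
print(delta((.4525,.0505,.11),np.radians(152.5)))"
```

```text
t: 18.63
tool_pos: [0.4409, -0.0868, 0.118]
orientation: [-0.061, 0.998, -0.001, 0.002]
wrist_force: [0.5, 0.4, -1.4]
gripper_width: 0.565
grasp_force: 37.4
(array([-2.81, 13.49,  0.77]), np.float64(-0.9693259242716636))
```

```bash
python3 -m handwheel '[[-1,-2.8,3,0,0,0,-0.12],[-1,-2.8,5,0,0,0,-0.24],[-1,-2.8,7,0,0,0,-0.36],[-1,-2.8,9,0,0,0,-0.48],[-1,-2.8,11,0,0,0,-0.6],[-1,-2.8,13.5,0,0,0,-0.72],[-1,-2.8,13.5,0,0,0,-0.84],[-1,-2.8,13.5,0,0,0,-0.97],[-1,-2.8,13.5,0,0,0,-0.97],[-1,-2.8,13.5,0,0,0,-0.97]]'; python3 -c "
from h import *
im=np.hstack([cv2.resize(read_camera('scene')[150:300,220:350,::-1],None,fx=3,fy=3),cv2.resize(read_camera('top')[180:330,220:350,::-1],None,fx=3,fy=3)])
cv2.imwrite('pics/s10.png',im)
print(delta((.4525,.0505,.0308),np.radians(152.5)))"
```

```text
t: 19.47
tool_pos: [0.45, 0.0509, 0.1147]
orientation: [-0.518, 0.856, 0.0, -0.0]
wrist_force: [0.2, 0.7, -1.0]
gripper_width: 0.559
grasp_force: 37.3
(array([-0.08, -0.22,  8.42]), np.float64(-0.0032603814033018708))
```

View pics/s10.png

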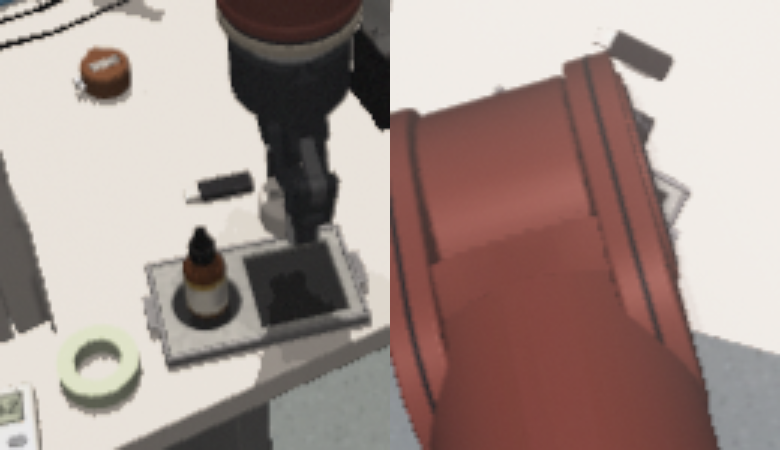

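The counter hangs above the square well at (290,285) and the dropper stands in its well at (205,290). I'll lower gently.

```bash
python3 -m handwheel '[[-1,-0.1,-0.2,2.5,0,0,0],[-1,-0.1,-0.2,5,0,0,0],[-1,-0.1,-0.2,6.8,0,0,0],[-1,-0.1,-0.2,7.8,0,0,0],[-1,-0.1,-0.2,8.2,0,0,0],[-1,-0.1,-0.2,8.4,0,0,0],[-1,-0.1,-0.2,8.4,0,0,0]]'
```

```text
t: 20.15
tool_pos: [0.4531, 0.0512, 0.0319]
orientation: [-0.519, 0.855, -0.0, 0.0]
wrist_force: [0.2, 0.1, -0.6]
gripper_width: 0.563
grasp_force: 37.3
```

```bash
python3 -m handwheel '[[-1,0,0,0.1,0,0,0],[-1,0,0,0.2,0,0,0],[-1,0,0,0.2,0,0,0]]'; python3 -m handwheel '[[0.6,0,0,0,0,0,0],[0.6,0,0,0,0,0,0],[0.6,0,0,0,0,0,0],[0.6,0,0,0,0,0,0],[0.6,0,0,-2,0,0,0],[0.6,0,0,-5,0,0,0],[0.6,0,0,-9,0,0,0],[0.6,0,0,-13,0,0,0],[0.6,0,0,-17,0,0,0],[0.6,0,0,-18,0,0,0]]'; python3 -c "
from h import *
print(delta((.4,-.3,.25)))"
```

```text
t: 20.4
tool_pos: [0.4537, 0.0511, 0.0308]
orientation: [-0.519, 0.855, -0.001, 0.001]
wrist_force: [-2.7, 0.1, 9.2]
gripper_width: 0.563
grasp_force: 38.4
t: 21.23
tool_pos: [0.4552, 0.0519, 0.2154]
orientation: [-0.52, 0.854, -0.002, 0.003]
wrist_force: [1.2, 1.5, 0.4]
gripper_width: 0.804
grasp_force: 0.0
(array([ 33.77, -11.31,  -3.48]), None)
```

```bash
python3 -m handwheel '[[1,33.8,-11.3,-3.5,0,0,0],[1,33.8,-11.3,-3.5,0,0,0],[1,33.8,-11.3,-3.5,0,0,0],[1,33.8,-11.3,-3.5,0,0,0],[1,33.8,-11.3,-3.5,0,0,0],[1,33.8,-11.3,-3.5,0,0,0],[1,33.8,-11.3,-3.5,0,0,0],[1,33.8,-11.3,-3.5,0,0,0],[1,33.8,-11.3,-3.5,0,0,0],[1,50,-19,-3.5,0,0,0],[1,55,-19,-3.5,0,0,0],[1,55,-19,-3.5,0,0,0]]'; python3 -m handwheel '[[1,7,0,0,0,0,0],[1,7,0,0,0,0,0],[1,7,0,0,0,0,0],[1,7,0,0,0,0,0]]';python3 -c "
from h import *
im=np.vstack([cv2.resize(read_camera('scene')[130:290,220:490,::-1],None,fx=1.85,fy=1.85),cv2.resize(read_camera('top')[170:330,200:470,::-1],None,fx=1.85,fy=1.85)])
cv2.imwrite('pics/s11.png',im)"
```

```text
t: 22.23
tool_pos: [0.434, -0.1056, 0.2509]
orientation: [-0.519, 0.855, -0.014, 0.006]
wrist_force: [-0.8, -0.3, 1.2]
gripper_width: 0.998
grasp_force: 0.0
t: 22.57
tool_pos: [0.4015, -0.168, 0.2514]
orientation: [-0.518, 0.855, -0.013, 0.008]
wrist_force: [0.1, -0.1, 0.3]
gripper_width: 1.001
grasp_force: 0.0
```

View pics/s11.png

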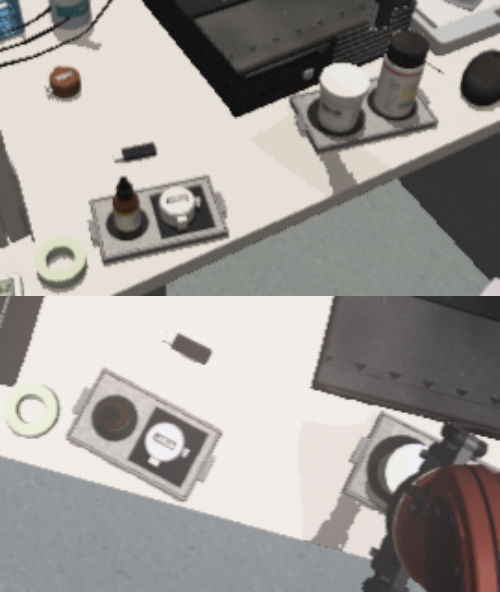

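All four items stand in their wells: dropper (125,215), counter (180,205), cup (340,105), strip bottle (400,85). The tape and stick haven't moved, and the robot is clear of everything.

```bash
python3 -c "
from cell import *
print(finish_job())"
```

```text
the job is handed in; nothing more can be done
None
```

Both kits are made up and the job is handed in: the last pictures show the cup, strip bottle, dropper and counter upright in their wells, with the tape, memory stick and brown look-alike left alone, at about 23 s of the 96 s allowed.

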